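# Hold a spring probe square on a tilted specimen in a guarded test cell

### The job

Take a contact reading on the specimen in the test cell: first slide the cell's clear guard fully open by its orange handle, then draw the blue pen probe out of its stand and set its brass tip inside the yellow ring on the specimen, with the probe square to the sloping face. Press gently until the sprung tip has gone about half way in, and finish while holding the probe just so, with the guard still open. Leave the other things on the bench where they are.

Things in the scene. Friction and masses are not known exactly. Their poses are not given: they have to be found in the camera images.
- cell: Test cell fixed to the bench: grey base plate, four clear walls round a 114x114 mm well open at the top, 70 mm high, and two aluminium rails 126 mm apart (centre to centre) that run on to the right. Origin on the bench at the centre of the well; its y axis runs along the rails (the guard opens towards -y), z up. Base plate 146 mm (x) by 330 mm (y, from -0.257 to +0.073); floor of the well 6 mm above the bench; highest fixed parts 78 mm
- guard (a joint): Sliding guard (clear pane in a dark frame, 122x116 mm, its top 77 mm above the bench) over the well: 0 shut, 0.116 m fully open (moved along the cell's -y). It starts shut or up to 15 mm ajar, slides with about 1.5 N friction and stays where it is left
- guard_handle (a point): Orange upright handle at the middle of the guard: a bar 50 mm along the cell's x, 12 mm thick along the cell's y, standing 40 mm above the pane frame (top 117 mm above the bench). This point is on its middle line, 12 mm below its top; axes as the cell's; it travels with the guard
- chuck: Fixed tilted chuck in the well: steel foot 62 mm wide with a head that leans 15 degrees (0.262 rad) from level towards the chuck's own +x, the low side, where a black clamp knob sticks out. It carries the specimen, a black resin disc 30 mm wide. Origin at the underside of the foot; z up
- spot (a point): The marked spot: centre of the yellow ring (15 mm outside, 10 mm inside, bright centre) on the specimen's face, about 50 mm above the bench. Its z axis points out of the sloping face (15 degrees from vertical); x points down the slope
- stand: Fixed grey probe stand, 60x60 mm block, 66 mm high, with an upright hole through it, on a thin dark 90 mm foot. Origin on the bench under the hole; the probe hangs in it by its collar
- probe_grip (a point): Point on the axis of the blue pen probe, in the middle of its grip, 105 mm above the end of its steel nose; z axis along the probe, away from the tip. Loose, about 0.16 kg. Blue round grip 22 mm in diameter from 54 mm below to 36 mm above this point; black cap to 46 mm above; black collar 28 mm wide 54 to 60 mm below; steel nose 16 mm wide to 105 mm below. In the stand the probe is upright and the nose and tip reach 59 mm down into the hole
- probe_tip (a point): End of the brass spring tip (round, 5.6 mm in diameter), on the probe's axis: 119 mm below probe_grip when it is free, 114 mm when half in
- tip (a joint): How far the spring tip is pushed into the nose: 0 free, 0.005 half in, 0.010 m is the stop. Spring: 2 N to start it, 5 N half way in, 8 N at the stop
- slide_box: Bystander: blue and white box of glass slides, 31x81x52 mm, behind the cell
- red_jar: Bystander: white plastic jar with red cap, 60 mm wide, 60 mm high
- green_mount: Bystander: green resin disc, 30 mm wide, 16 mm high
- marker_blue: Bystander: white marker pen with blue cap, 125 mm long, lying

How it is judged:
On the way, in this order (a step that is already met when the one before it is completed fails the run):
1. the guard is slid fully open (to within 16 mm of its stop) with the probe still in its stand (value of joint guard above 0.1 m and distance of probe_grip from where it was at the start of the episode below 0.02 m), for 0.2 s.
2. the probe is drawn clear of its stand, in the fingers (height (world z) of probe_tip above 0.075 m and contact force between probe and the fingers above 2 N and contact force between probe and stand below 0.1 N), for 0.2 s.
3. the probe is held on the spot, square to the face, its tip about half in (distance between probe_tip and spot below 0.005 m and angle between the z axis of probe_grip and the z axis of spot, either way round below 0.12 rad and value of joint tip between 0.002 and 0.0085 m and contact force between probe and chuck between 1 and 9 N and contact force between probe and the fingers above 2 N and contact force between probe and stand below 0.1 N and contact force between probe and cell below 0.3 N and value of joint guard above 0.1 m), for 0.5 s.
At the end, for the whole second after the job is handed in: The probe is held still by the fingers, touching neither the stand nor the cell; its tip is within 5 mm of the centre of the ring, its axis within 0.12 rad (7 degrees) of square to the face, the spring tip 2 to 8.5 mm in (1 to 9 N on the specimen), and the guard is still open by more than 100 mm (all of step 3 and linear speed of probe below 0.02 m/s); the arm keeps its last pose, push and grip.
It fails at once if the probe is pressed on the specimen with more than 15 N (contact force between probe and chuck above 15 N).
It fails at once if another thing on the bench is moved by more than 30 mm (distance of any of slide_box, red_jar, green_mount, marker_blue from where it was at the start of the episode above 0.03 m).
It also fails if it takes over 54 s, if anything falls off the work surface, if the arm or the gripper's body presses on something with over 40 N, if the wrist force passes 120 N, or if a joint passes its speed limit or range.

### The arm

A 6-joint arm with a two-finger parallel gripper is mounted at the origin on a cart in front of the work surface, level with it; the furniture and walls round the work are solid. World frame = base frame: x ahead of the robot, y to its left, z up, the work surface at z = 0. Lengths are in m, angles in rad, forces in N, time in s.
With the tool pointing down it reaches from about 0.35 to 0.775 m from the base axis. Payload 7.3 kg.
Tool frame: the origin (TCP) lies on the centre line of the jaws, within the pads' length; the fingertips stand 17 mm ahead of it and the grasp point (between the pads) lies 2 mm behind it (robot.tip_extent is the distance from the TCP to the fingertips, in m); z points along the fingers, y is the line along which they close (so a half turn about z gives the same grasp; the last joint's range is limited). The gripper opens to 92 mm and grips with 3 to 60 N. Pads are 19 mm wide; open, the fingers measure 130 mm over their backs; the gripper's body (75 mm by 190 mm) begins 47 mm behind the grasp point.
Start: joints at [1.171, 0.342, 1.524, -0, 1.275, -0.146], TCP at [0.132, 0.508, 0.244] pointing down, gripper open.
Joint ranges: [-2.53, 2.53], [-0.77, 2.02], [0.04, 2.7], [-1, 4.14], [0.28, 2.66], [-3.11, 3.11]. Speed limits (rad/s): [2.57, 2.57, 3.14, 3.14, 3.14, 3.14].

### API

Orientations are given as [roll, pitch, yaw] about the fixed x, y, z axes, in that order (R = Rz(yaw) Ry(pitch) Rx(roll)).
In Python, from cell import robot gives the robot as it stands.
- The arm moves only by the tool step_arm, never from a script. Its argument "motion" is a list of rows, each a list of 2 entries, a list of its own where there are three numbers: the shift along the tool's x, y, z in units of 60 mm (1.0 is 60 mm), then the turn about the tool's z in rad. In form: [[[x, y, z], spin], ...]. A call has 1 to 10 rows; each row is the pose to reach, as a shift and turn from the pose commanded when the call began, along the tool's axes at that moment; what a row does not reach only later rows make up. A row lasts 1/8 s, in which the tool goes at most 62.5 mm and 10.7 degrees, less where a joint would pass 70% of its speed; a pose out of reach is approached as far as the arm can. A call with a gripper value outside its range is refused whole. "hand" is the closure in counts, from 0 (fully open) to 255 (shut), set as the call begins (left out, the last holds). The fingers move at their own pace and stop on an object; "squeeze" is the grip in N (left out, the last holds). Time passes only in rows, so rows that repeat a pose let the fingers close. It gives the time, the measured TCP pose, the force, the opening and the grip force at its end, in the units of the state.
- robot.observe(): the state, without advancing time (a new reading comes with each control period).
- robot.read_camera(name): name is "scene" or "top" or "wrist"; returns a dict with "pixels" (384x512x3 uint8, red, green, blue), "intrinsics" (3x3 intrinsics, pixels), "k1" (the pictures are not rectified: a ray, as slopes to the right and down, at radius r is drawn at 1 + k1 r^2 times it, then the intrinsics apply), "xyz" and "rotation" of the camera in the world; the wrist camera has in their place "T_tool_cam" (4x4, takes a point from camera to tool coordinates, whose origin is the TCP and whose axes are the flange's). Camera axes: x right, y up, looking along -z (the intrinsics and any distortion apply to the point x, -y, -z); pixel columns grow to the right and rows downward; lengths in m; the calibration is good to about 2 mm. A picture is of the moment at which its call begins: read the wrist's pose just before it. There is no depth.
- robot.hand_in(): hands the job in; it is judged then, once.
The state is a dict: "time": time; "qpos": joint angles; "qvel": joint speeds; "joint_efforts": joint torques, N m; "tool_pos": TCP position; "tool_rot": TCP orientation; "contact_force": force on the tool from outside, world axes, zero at the start; "torque": the same for the moment, N m; "opening": finger opening in m; "grip_force": force on a finger pad.
Only numpy, scipy, OpenCV 4.12 (cv2) and the standard library are available. Lean on these libraries where they do the work, as an engineer would, in place of code of your own. Each camera call takes 0.05 s, during which the arm holds its last target. There are 200 camera calls.

## Working session

There is one attempt and no reset: what is moved stays moved. The work goes in short steps, Python scripts to look and compute and a tool call to move; the robot and the scene stay as the last step left them, time stands still between calls to the robot, and variables do not carry over. Pictures are saved under pics/ and viewed, at most 10 in all, crops included, and the job is handed in when it is done.

Besides the shell and the picture viewer there is one more tool, called after "Call:" by a JSON object that holds its "fn" and its "kwargs", one argument or row to a line. step_arm: Moves the arm, as the interface text tells. Its arguments: {"type":"object","properties":{"motion":{"type":"array"},"hand":{"type":"number"},"squeeze":{"type":"number"}},"required":["motion"]}

```bash
ls; mkdir -p pics; python3 - <<'E'
from cell import robot
import cv2
print(robot.observe())
ims=[]
for n in("scene","top"):
    c=robot.read_camera(n); print(n,c["intrinsics"].tolist() if hasattr(c["intrinsics"],'tolist') else c["intrinsics"],c["k1"],c["xyz"],c["rotation"])
    cv2.imwrite(f"pics/{n}0.png",c["pixels"][:,:,::-1])
E
```

```text
pics
{'time': 0.0, 'qpos': array([ 1.17100666e+00,  3.42726731e-01,  1.52499822e+00, -1.92582935e-05,
        1.27535894e+00, -1.45981871e-01]), 'qvel': array([-0.00031411, -0.00104726, -0.00074238, -0.00022837,  0.00069438,
       -0.00105189]), 'joint_efforts': array([ 5.67388270e-04, -4.31236911e+01, -2.44222695e+01,  7.18102790e-02,
        5.57763828e-02, -1.50990586e-04]), 'tool_pos': array([0.13165534, 0.50785031, 0.24304941]), 'tool_rot': array([-3.14011460e+00, -1.98701562e-04,  2.88779033e+00]), 'contact_force': array([-0.07480974, -0.09659149,  0.12796894]), 'torque': array([-0.01868134,  0.02589536, -0.00181986]), 'grip_force': 0.0, 'opening': 0.09190070237286621}
scene [[347.52929210384, 0.0, 253.1427727225472], [0.0, 347.52929210384, 192.07079130089429], [0.0, 0.0, 1.0]] -0.09091228142760069 [ 0.19106942 -0.85327753  0.71314912] [ 0.8515504  -0.00810598 -0.56300102]
top [[486.50019395944634, 0.0, 256.93185419470234], [0.0, 486.50019395944634, 187.30566336979922], [0.0, 0.0, 1.0]] 0.037765084242500656 [ 0.35995905 -0.24122667  1.69185181] [ 0.13803858 -0.01856937 -1.5689096 ]
```

View pics/scene0.png

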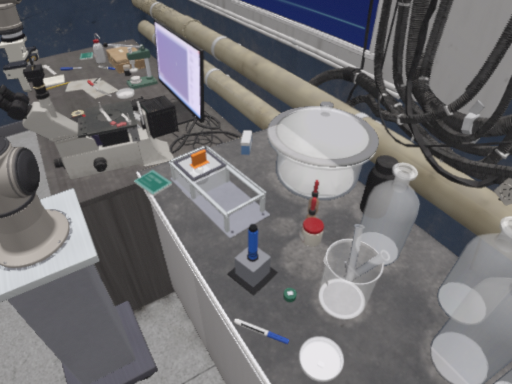

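View pics/top0.png

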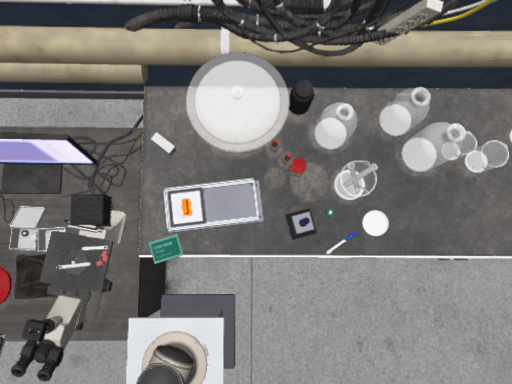

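```bash
cat > h.py <<'E'
import numpy as np, cv2
from scipy.spatial.transform import Rotation as R
from cell import robot
rpy=lambda a:R.from_euler('xyz',a)
class Cam:
    def __init__(s,n):
        o=robot.observe(); c=robot.read_camera(n); s.im=c["pixels"]; s.K=np.array(c["intrinsics"]); s.k=c["k1"]
        if n=="wrist":
            T=np.eye(4); T[:3,:3]=rpy(o["tool_rot"]).as_matrix(); T[:3,3]=o["tool_pos"]
            T=T@np.array(c["T_tool_cam"]); s.p=T[:3,3]; s.R=T[:3,:3]
        else:
            s.p=np.array(c["xyz"]); r=np.array(c["rotation"]); s.R=r if r.shape==(3,3) else rpy(r).as_matrix()
        s.hsv=cv2.cvtColor(s.im,cv2.COLOR_RGB2HSV)
    def ray(s,uv):
        d=(np.array(uv,float)-s.K[:2,2])/[s.K[0,0],s.K[1,1]]; u=d.copy()
        for _ in range(10): u=d/(1+s.k*(u@u))
        v=s.R@[u[0],-u[1],-1]; return v/np.linalg.norm(v)
    def plane(s,uv,z):
        v=s.ray(uv); return s.p+v*(z-s.p[2])/v[2]
    def proj(s,P):
        q=s.R.T@(np.array(P)-s.p); u=np.array([q[0],-q[1]])/-q[2]; u=u*(1+s.k*(u@u))
        return u*[s.K[0,0],s.K[1,1]]+s.K[:2,2]
    def blobs(s,lo,hi,roi=None,amin=8):
        m=cv2.inRange(s.hsv,np.array(lo),np.array(hi))
        if roi: k=np.zeros_like(m); x0,y0,x1,y1=roi; k[y0:y1,x0:x1]=1; m=m*k
        n,l,st,ce=cv2.connectedComponentsWithStats(m)
        i=[j for j in range(1,n) if st[j,4]>=amin]; i.sort(key=lambda j:-st[j,4])
        return [(ce[j],st[j],l==j) for j in i]
def tri(*pr):
    A=np.zeros((3,3));b=np.zeros(3)
    for p,v in pr: M=np.eye(3)-np.outer(v,v);A+=M;b+=M@p
    return np.linalg.solve(A,b)
E
python3 - <<'E'
from h import *
S=Cam("scene");T=Cam("top")
for c in(S,T):
    for nm,lo,hi in(("or",(5,150,120),(20,255,255)),("bl",(105,120,50),(125,255,255))):
        for ce,st,m in c.blobs(lo,hi)[:6]:
            ys,xs=np.nonzero(m); print(nm,ce.round(1),st,cv2.minAreaRect(np.c_[xs,ys].astype(np.float32)))
for uv in [(187,207)]: print(T.plane(uv,.1))
g=cv2.resize(T.im[165:265,135:365],None,fx=3.4,fy=3.4,interpolation=2)[:,:,::-1]
s=cv2.resize(S.im[140:300,150:310],None,fx=3.0,fy=3.0,interpolation=2)[:,:,::-1]
cv2.imwrite("pics/tc.png",g);cv2.imwrite("pics/sc.png",s)
E
```

```text
or [198.4 158.7] [191 150  17  18 193] ((198.08218383789062, 158.7808074951172), (13.241693496704102, 18.04180908203125), 65.55604553222656)
bl [324.7  15.1] [ 242    0  128   47 2984] ((305.5, 23.0), (46.0, 127.0), 90.0)
bl [252.4 244.1] [248 230  10  30 260] ((252.5, 244.5), (29.0, 9.0), 90.0)
bl [371.6  21.4] [366   0  12  49 194] ((370.77545166015625, 23.864147186279297), (4.914361000061035, 49.20503616333008), 10.619654655456543)
bl [277.9 337.4] [268 332  21  12 114] ((277.862060546875, 337.3448181152344), (21.540658950805664, 5.199469566345215), 21.801406860351562)
bl [65.6 68.4] [61 68 11  2 20] ((66.0, 68.5), (1.0, 10.0), 90.0)
bl [110.9  67.9] [109  67   5   3   8] ((111.0294189453125, 67.88236236572266), (4.365641117095947, 1.212678074836731), 14.03624439239502)
or [186.2 206.5] [182 199   9  16 122] ((186.0, 206.5), (15.0, 8.0), 90.0)
bl [350.5 236. ] [345 232  12   9  43] ((350.5337829589844, 236.0472869873047), (3.2549338340759277, 12.438497543334961), 54.462318420410156)
bl [302.8 222.2] [301 219   6   6  22] ((303.5, 221.5), (5.0, 5.0), 0.0)
[ 0.51507376 -0.0414968   0.1       ]
```

View pics/tc.png

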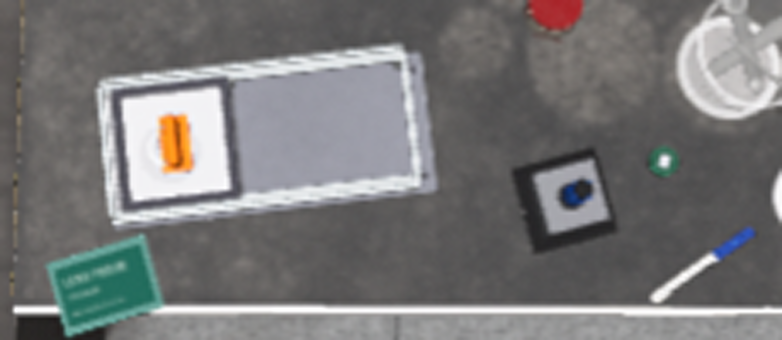

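```bash
python3 - <<'E'
from h import *
S=Cam("scene");T=Cam("top")
H=tri((S.p,S.ray((198.4,158.7))),(T.p,T.ray((186.2,206.5))));print("handle tri",H, "top@.1",T.plane((186.2,206.5),.1),T.plane((186.2,206.5),.115))
f=lambda x,y:(135+x/3.4,165+y/3.4)
for a,b in(((100,85),(402,48)),((115,220),(422,185))):
    A=T.plane(f(*a),.076);B=T.plane(f(*b),.076);d=A-B;print(A,B,np.degrees(np.arctan2(d[1],d[0])),np.linalg.norm(d))
pt=tri((S.p,S.ray((252.4,244.1))),(T.p,T.ray((302.8,222.2))));print("probe",pt)
for n,bl in(("pb-scene top",S.plane((252.5,230),.162)),("bot",S.plane((252.5,259.5),.072)),):print(n,bl)
for uv in((533,180),(595,165),(606,225),(547,236)): print("stand",T.plane(f(*uv),.066))
E
```

```text
handle tri [ 0.51609744 -0.03725727  0.09143115] top@.1 [ 0.51670859 -0.03885172  0.1       ] [ 0.51523155 -0.0407587   0.115     ]
[0.57408171 0.03776298 0.076     ] [ 0.6122617  -0.25833249  0.076     ] 97.34745459687257 0.298546879199565
[0.44206718 0.01952607 0.076     ] [ 0.47684706 -0.2782799   0.076     ] 96.66122911345767 0.29983001307863416
probe [ 0.46689612 -0.42050225  0.10688064]
pb-scene top [ 0.46375629 -0.42701209  0.162     ]
bot [ 0.45939506 -0.43510077  0.072     ]
stand [ 0.48286929 -0.38785314  0.066     ]
stand [ 0.49790482 -0.44920796  0.066     ]
stand [ 0.43894322 -0.45920843  0.066     ]
stand [ 0.42799856 -0.40112966  0.066     ]
```

View pics/sc.png

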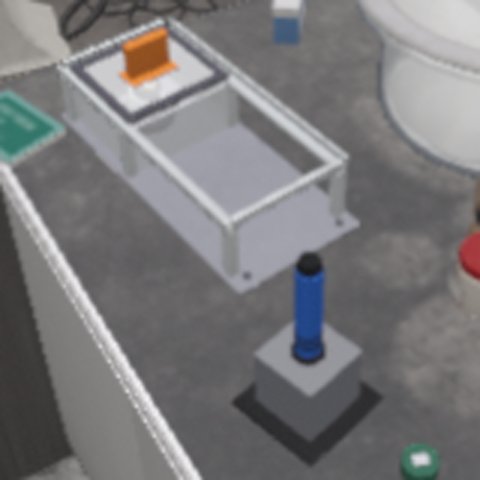

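```bash
python3 - <<'E'
from h import *
S=Cam("scene");T=Cam("top")
a=np.array([.132,.508,.243]);b=np.array([.516,-.039,.2])
for t in np.linspace(0,1,6):
    p=a+(b-a)*t; print(p.round(2),S.proj(p).round(),T.proj(p).round(), S.proj([p[0],p[1],0]).round(),T.proj([p[0],p[1],0]).round())
for z in(0,.2,.35): print(z,T.plane((38,335),z),T.plane((62,300),z),T.plane((90,210),z),T.plane((110,235),z))
cv2.imwrite("pics/l.png",cv2.resize(np.vstack([S.im[0:220,0:200],T.im[140:360,0:200]])[:,:,::-1],None,fx=1.8,fy=1.3,interpolation=2))
E
```

```text
[0.13 0.51 0.24] [29. 81.] [-19. 337.] [ 53. 139.] [ 21. 325.]
[0.21 0.4  0.23] [57. 88.] [ 24. 308.] [ 78. 146.] [ 56. 301.]
[0.29 0.29 0.23] [87. 97.] [ 66. 281.] [105. 154.] [ 91. 277.]
[0.36 0.18 0.22] [120. 106.] [106. 254.] [134. 163.] [125. 254.]
[0.44 0.07 0.21] [156. 116.] [145. 228.] [167. 172.] [158. 232.]
[ 0.52 -0.04  0.2 ] [196. 128.] [182. 204.] [202. 182.] [190. 210.]
0 [0.0985736  0.45124359 0.        ] [0.21081203 0.38057098 0.        ] [0.5134378  0.30391426 0.        ] [0.4275611 0.2319038 0.       ]
0.2 [0.12947293 0.36938415 0.2       ] [0.22844324 0.307066   0.2       ] [0.49529451 0.23947115 0.2       ] [0.41956961 0.17597331 0.2       ]
0.35 [0.15264743 0.30798956 0.35      ] [0.24166665 0.25193727 0.35      ] [0.48168705 0.19113882 0.35      ] [0.413576   0.13402545 0.35      ]
```

View pics/l.png

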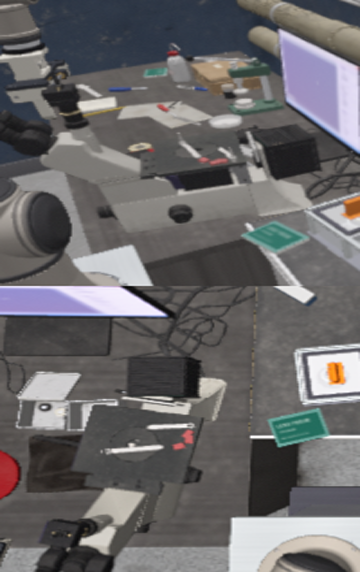

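Call:
{"fn": "step_arm", "kwargs": {
  "motion": [
    [[0, 0, -1], 0],
    [[0, 0, -2], 0],
    [[0, 0, -3], 0],
    [[0, 0, -4], 0],
    [[-0.85, -0.72, -4], -0.04],
    [[-1.7, -1.44, -4], -0.08],
    [[-2.55, -2.16, -4], -0.12],
    [[-3.4, -2.9, -4], -0.16],
    [[-4.25, -3.6, -4], -0.2],
    [[-4.25, -3.6, -4], -0.2]
  ]
}}

```text
time: 1.65
tool_pos: [0.3257, 0.2325, 0.4838]
tool_rot: [-3.141, 0.001, 3.084]
contact_force: [0.4, 0.0, -0.0]
opening: 0.0923
grip_force: 0.0
```

Call:
{"fn": "step_arm", "kwargs": {
  "motion": [
    [[-0.68, -0.87, 0], -0.04],
    [[-1.36, -1.74, 0], -0.07],
    [[-2.05, -2.6, 0], -0.1],
    [[-2.73, -3.48, 0.5], -0.14],
    [[-3.41, -4.35, 1.3], -0.18],
    [[-3.41, -4.35, 2.2], -0.18],
    [[-3.41, -4.35, 3.1], -0.18],
    [[-3.41, -4.35, 3.9], -0.18],
    [[-3.41, -4.35, 3.9], -0.18]
  ]
}}

```text
time: 2.78
tool_pos: [0.5123, -0.0362, 0.2461]
tool_rot: [3.138, -0.009, -3.016]
contact_force: [-0.1, 0.3, 0.9]
opening: 0.092
grip_force: 0.0
```

```bash
python3 - <<'E'
from h import *
W=Cam("wrist"); o=robot.observe();print(o["tool_pos"],o["tool_rot"],W.p)
for ce,st,m in W.blobs((5,150,120),(20,255,255)):
    ys,xs=np.nonzero(m);r=cv2.minAreaRect(np.c_[xs,ys].astype(np.float32)); print(ce,st,r,W.plane(ce,.1),W.plane(ce,.117))
    for q in cv2.boxPoints(r): print(q,W.plane(q,.117))
cv2.imwrite("pics/w1.png",W.im[:,:,::-1])
E
```

```text
[ 0.51435448 -0.0364742   0.24962952] [ 3.14063278e+00 -2.35277890e-03 -3.01550293e+00] [ 0.44551492 -0.04509022  0.3878517 ]
[256.91192266 192.21589689] [246 168  24  52 931] ((257.5, 193.5), (51.0, 23.0), 90.0) [ 0.51410143 -0.03614985  0.1       ] [ 0.51005084 -0.03667785  0.117     ]
[246. 168.] [ 0.48641368 -0.0507708   0.117     ]
[269. 168.] [ 0.48351608 -0.02767295  0.117     ]
[269. 219.] [ 0.5374804  -0.02030066  0.117     ]
[246. 219.] [ 0.54050354 -0.04453636  0.117     ]
```

View pics/w1.png

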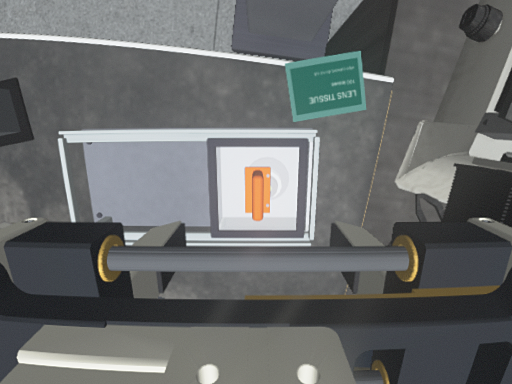

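Call:
{"fn": "step_arm", "kwargs": {
  "motion": [
    [[0, 0, 0.8], 0],
    [[0, 0, 1.6], 0],
    [[0, 0, 2.2], 0],
    [[0, 0, 2.44], 0],
    [[0, 0, 2.44], 0]
  ]
}}

```text
time: 3.45
tool_pos: [0.516, -0.0367, 0.1048]
tool_rot: [-3.141, 0.002, -3.015]
contact_force: [0.4, -0.3, 0.4]
opening: 0.0917
grip_force: 0.0
```

Call:
{"fn": "step_arm", "kwargs": {
  "motion": [
    [[0, 0, 0], 0],
    [[0, 0, 0], 0],
    [[0, 0, 0], 0],
    [[0, 0, 0], 0],
    [[0, 0, 0], 0],
    [[0, 0, 0], 0]
  ],
  "hand": 240,
  "squeeze": 15
}}

```text
time: 4.2
tool_pos: [0.5146, -0.0365, 0.1033]
tool_rot: [3.141, -0.0, -3.015]
contact_force: [0.9, -0.5, -0.1]
opening: 0.0361
grip_force: 0.0
```

Call:
{"fn": "step_arm", "kwargs": {
  "motion": [
    [[0, 0, 0], 0],
    [[0, 0, 0], 0],
    [[0, 0, 0], 0],
    [[0, 0, 0], 0]
  ]
}}

```text
time: 4.7
tool_pos: [0.5146, -0.0364, 0.1033]
tool_rot: [3.141, -0.0, -3.016]
contact_force: [-0.7, 1.2, -1.2]
opening: 0.0121
grip_force: 15.0
```

Call:
{"fn": "step_arm", "kwargs": {
  "motion": [
    [[0, -0.2, 0], 0],
    [[0, -0.5, 0], 0],
    [[0, -0.8, 0], 0],
    [[0, -1.1, 0], 0],
    [[0, -1.4, 0], 0],
    [[0, -1.6, 0], 0],
    [[0, -1.7, 0], 0],
    [[0, -1.75, 0], 0],
    [[0, -1.75, 0], 0]
  ]
}}

```text
time: 5.82
tool_pos: [0.5276, -0.141, 0.1033]
tool_rot: [-3.141, -0.001, -3.015]
contact_force: [-4.3, -2.5, 2.9]
opening: 0.0113
grip_force: 15.0
```

Call:
{"fn": "step_arm", "kwargs": {
  "motion": [
    [[0, -0.08, 0], 0],
    [[0, -0.15, 0], 0],
    [[0, -0.15, 0], 0]
  ]
}}

```text
time: 6.2
tool_pos: [0.5282, -0.146, 0.1032]
tool_rot: [3.135, -0.002, -3.015]
contact_force: [-5.5, 13.6, 7.6]
opening: 0.012
grip_force: 15.0
```

Call:
{"fn": "step_arm", "kwargs": {
  "motion": [
    [[0, 0.1, 0], 0],
    [[0, 0.1, 0], 0],
    [[0, 0.1, 0], 0],
    [[0, 0.1, 0], 0],
    [[0, 0.1, 0], 0]
  ],
  "hand": 0
}}

```text
time: 6.82
tool_pos: [0.5283, -0.1439, 0.1033]
tool_rot: [-3.142, 0.0, -3.016]
contact_force: [-0.5, -0.1, 0.0]
opening: 0.0574
grip_force: 0.0
```

Call:
{"fn": "step_arm", "kwargs": {
  "motion": [
    [[0, 0.1, -0.8], 0],
    [[0, 0.1, -1.6], 0],
    [[0, 0.9, -2.3], 0],
    [[0, 1.8, -2.6], 0],
    [[0, 1.9, -2.6], 0],
    [[0, 1.9, -2.6], 0]
  ]
}}

```text
time: 7.58
tool_pos: [0.5138, -0.0306, 0.259]
tool_rot: [-3.141, -0.0, -3.014]
contact_force: [0.9, -0.1, -1.7]
opening: 0.0918
grip_force: 0.0
```

```bash
python3 - <<'E'
from h import *
W=Cam("wrist"); o=robot.observe();print(o["tool_pos"],o["tool_rot"],o["contact_force"],o["opening"],W.p)
for ce,st,m in W.blobs((20,120,120),(35,255,255)):
    ys,xs=np.nonzero(m);print("yel",ce,st,W.plane(ce,.05))
for ce,st,m in W.blobs((5,150,120),(20,255,255)): print("or",ce,st,W.plane(ce,.1))
cv2.imwrite("pics/w2.png",cv2.resize(W.im[80:260,140:400],None,fx=3,fy=3,interpolation=2)[:,:,::-1])
E
```

```text
[ 0.51379295 -0.03124542  0.2585903 ] [-3.14153166e+00 -1.09972875e-03 -3.01549931e+00] [ 0.40673094  0.36558353 -0.06082919] 0.09144008082093551 [ 0.4457366  -0.03928714  0.40009535]
yel [101.85204082 261.99489796] [ 98 238  15  44 196] [ 0.66707475 -0.2436173   0.05      ]
yel [413.45810056 262.61452514] [405 239  13  43 179] [0.60967673 0.21445586 0.05      ]
yel [261.49056604 182.30188679] [256 177  12  12  53] [ 0.51828896 -0.02484064  0.05      ]
yel [386.09677419 377.77419355] [384 370   5  14  31] [0.83400485 0.23572468 0.05      ]
or [152.69359331 191.22284123] [147 170  13  43 359] [ 0.53417966 -0.15060414  0.1       ]
or [169.18934911 181.60059172] [151 163  26  43 338] [ 0.52036681 -0.1318335   0.1       ]
```

View pics/w2.png

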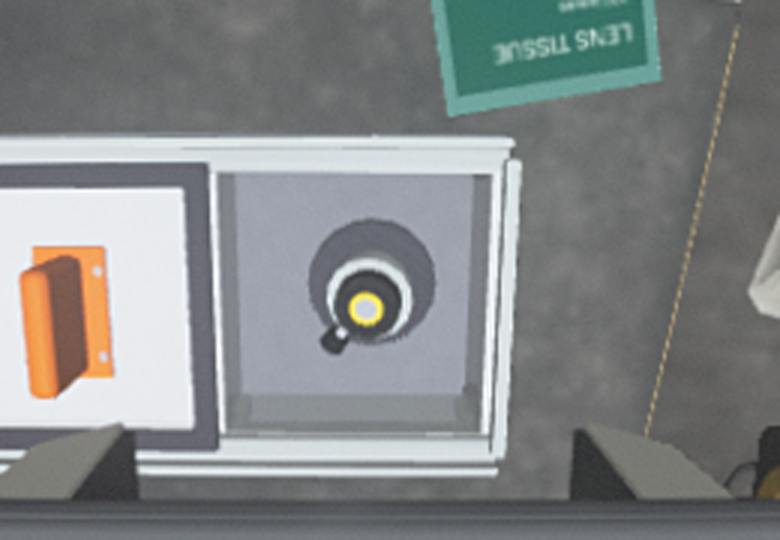

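```bash
python3 - <<'E'
from h import *
W=Cam("wrist")
f=lambda x,y:(140+x/3,80+y/3)
s=W.plane(f(366,309),.05);print("spot",s)
# foot circle
for z in(.006,.014,.02): print("foot",W.plane(f(372,282),z))
for z in(.025,.03,.035,.04):
    for q in((345,329),(334,340),(326,348)):
        k=W.plane(f(*q),z);d=k-s;print(z,q,k.round(4),np.degrees(np.arctan2(d[1],d[0])).round(1),np.hypot(d[0],d[1]).round(4),end=" | ")
    a=W.plane(f(345,329),z)-W.plane(f(326,348),z-.003);print("axis",np.degrees(np.arctan2(-a[1],-a[0])))
E
```

```text
spot [ 0.51890572 -0.02466436  0.05      ]
foot [ 0.51422189 -0.0215765   0.006     ]
foot [ 0.51283257 -0.02194768  0.014     ]
foot [ 0.51179058 -0.02222607  0.02      ]
0.025 (345, 329) [ 0.535  -0.0323  0.025 ] -25.2 0.0178 | 0.025 (334, 340) [ 0.5411 -0.0368  0.025 ] -28.7 0.0253 | 0.025 (326, 348) [ 0.5455 -0.0401  0.025 ] -30.2 0.0308 | axis -35.090760959979704
0.03 (345, 329) [ 0.5339 -0.0324  0.03  ] -27.2 0.0168 | 0.03 (334, 340) [ 0.5398 -0.0369  0.03  ] -30.3 0.0242 | 0.03 (326, 348) [ 0.5442 -0.0401  0.03  ] -31.5 0.0296 | axis -35.065022810726994
0.035 (345, 329) [ 0.5327 -0.0325  0.035 ] -29.5 0.0158 | 0.035 (334, 340) [ 0.5385 -0.0369  0.035 ] -31.9 0.0231 | 0.035 (326, 348) [ 0.5428 -0.0401  0.035 ] -32.9 0.0285 | axis -35.03861353748352
0.04 (345, 329) [ 0.5315 -0.0326  0.04  ] -32.1 0.0148 | 0.04 (334, 340) [ 0.5373 -0.0369  0.04  ] -33.8 0.0221 | 0.04 (326, 348) [ 0.5415 -0.0401  0.04  ] -34.4 0.0274 | axis -35.011506555769095
```

Call:
{"fn": "step_arm", "kwargs": {
  "motion": [
    [[0.1, -0.6, -0.4], 0.15],
    [[0.4, -1.4, -0.4], 0.3],
    [[0.6, -2.2, -0.4], 0.47],
    [[0.8, -3.0, -0.4], 0.63],
    [[1.0, -3.8, -0.4], 0.8],
    [[1.2, -4.6, -0.4], 0.97],
    [[1.4, -5.4, -0.4], 1.13],
    [[1.6, -6.1, -0.4], 1.3],
    [[1.68, -6.39, -0.4], 1.45],
    [[1.68, -6.39, -0.4], 1.45]
  ]
}}

```text
time: 8.93
tool_pos: [0.4606, -0.4259, 0.2815]
tool_rot: [-3.14, -0.002, 1.815]
contact_force: [1.0, 0.1, -1.0]
opening: 0.0921
grip_force: 0.0
```

```bash
python3 - <<'E'
from h import *
W=Cam("wrist"); o=robot.observe();print(o["tool_pos"],o["tool_rot"],o["contact_force"],o["qpos"])
S=Cam("scene");T=Cam("top")
print(S.blobs((105,120,50),(125,255,255),(200,180,320,300))[0][:2])
for ce,st,m in W.blobs((105,120,50),(125,255,255))[:4]: print("bl",ce,st)
cv2.imwrite("pics/w3.png",W.im[:,:,::-1])
E
```

```text
[ 0.46118904 -0.42454805  0.28197623] [-3.14076558e+00 -2.05531743e-03  1.81848402e+00] [ 0.38469106 -0.3780551  -0.52280064] [-8.66317160e-01  5.14225859e-01  1.14696863e+00  1.64904242e-04
  1.48260756e+00 -1.11402041e+00]
(array([252.44656489, 244.04961832]), array([248, 230,  10,  30, 262], dtype=int32))
bl [263.375      181.98333333] [255 173  21  22 240]
```

View pics/w3.png

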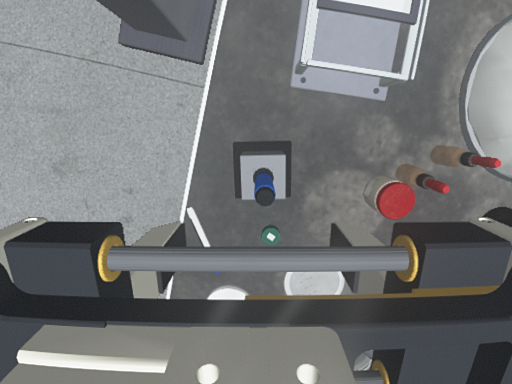

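```bash
python3 - <<'E'
from h import *
W=Cam("wrist"); o=robot.observe()
print(W.plane((265.5,197),.172),W.plane((263.4,184),.12),o["tool_pos"])
for q in((243,153),(284,152),(287,197),(241,198)): print(W.plane(q,.066))
m=cv2.inRange(W.hsv,np.array((0,0,0)),np.array((180,255,45)));m[:160]=0;m[215:]=0;m[:,:245]=0;m[:,285:]=0
n,l,st,ce=cv2.connectedComponentsWithStats(m);print([(c.round(1),s,W.plane(c,.168).round(4)) for c,s in zip(ce[1:],st[1:]) if s[4]>30])
Rt=rpy(o["tool_rot"]).as_matrix();print(Rt.round(3))
E
```

```text
[ 0.46911213 -0.42031805  0.172     ] [ 0.46774154 -0.41903535  0.12      ] [ 0.46221939 -0.42295202  0.28314302]
[ 0.43505478 -0.3962023   0.066     ]
[ 0.48723157 -0.38154489  0.066     ]
[ 0.50784857 -0.43981312  0.066     ]
[ 0.44678097 -0.4568338   0.066     ]
[]
[[-0.247  0.969 -0.   ]
 [ 0.969  0.247  0.001]
 [ 0.001 -0.    -1.   ]]
```

Call:
{"fn": "step_arm", "kwargs": {
  "motion": [
    [[0.05, 0.12, 0], 0],
    [[0.05, 0.12, 0.8], 0],
    [[0.05, 0.12, 1.6], 0],
    [[0.05, 0.12, 2.2], 0],
    [[0.05, 0.12, 2.47], 0],
    [[0.05, 0.12, 2.47], 0]
  ]
}}

```text
time: 9.88
tool_pos: [0.4687, -0.4184, 0.1348]
tool_rot: [-3.141, -0.001, 1.819]
contact_force: [0.0, 0.1, -0.5]
opening: 0.0916
grip_force: 0.0
```

Call:
{"fn": "step_arm", "kwargs": {
  "motion": [
    [[0, 0, 0], 0],
    [[0, 0, 0], 0],
    [[0, 0, 0], 0],
    [[0, 0, 0], 0],
    [[0, 0, 0], 0],
    [[0, 0, 0], 0],
    [[0, 0, 0], 0],
    [[0, 0, 0], 0],
    [[0, 0, 0], 0]
  ],
  "hand": 225,
  "squeeze": 12
}}

```text
time: 11.0
tool_pos: [0.468, -0.419, 0.135]
tool_rot: [-3.141, -0.0, 1.818]
contact_force: [-2.7, -0.9, 1.0]
opening: 0.0217
grip_force: 12.0
```

Call:
{"fn": "step_arm", "kwargs": {
  "motion": [
    [[0, 0, -0.2], 0],
    [[0, 0, -0.5], 0],
    [[0, 0, -0.8], 0],
    [[0, 0, -1.1], 0],
    [[0, 0, -1.4], 0],
    [[0, 0, -1.6], 0],
    [[0, 0, -1.6], 0],
    [[0, 0, -1.6], 0],
    [[0, 0, -1.6], 0]
  ]
}}

```text
time: 12.12
tool_pos: [0.4682, -0.4187, 0.2302]
tool_rot: [-3.141, -0.002, 1.818]
contact_force: [-0.2, -0.3, -1.7]
opening: 0.022
grip_force: 12.0
```

```bash
cat > ax.py <<'E'
from h import *
# probe axis from scene+top blue blobs: intersect the two image-line planes
def axis(P):
    out=[]
    for n in("scene","top"):
        c=Cam(n);u=c.proj(P).round().astype(int)
        b=c.blobs((105,110,40),(125,255,255),(max(u[0]-45,0),max(u[1]-45,0),u[0]+45,u[1]+45),5)
        if not b: print(n,"none");continue
        ys,xs=np.nonzero(b[0][2]);l=cv2.fitLine(np.c_[xs,ys].astype(np.float32),cv2.DIST_L2,0,.01,.01).ravel()
        p=np.array([l[2],l[3]]);r=[c.ray(p+t*l[:2]) for t in(-8,8)];nn=np.cross(*r);out.append((nn/np.linalg.norm(nn),c.p,c.ray(p)));print(n,b[0][1],l.round(2))
    return out
o=robot.observe();Rt=rpy(o["tool_rot"]).as_matrix();P=o["tool_pos"]
print(P,o["tool_rot"],o["contact_force"],o["opening"],o["grip_force"])
r=axis(P)
# tilt: probe axis = z*cos + (-tool x)*sin lies in the scene plane
n=r[0][0];a=-Rt[:,0];print("tilt about tool y (top to -toolx), deg",np.degrees(np.arctan2(-n[2],n@a)) if n@a>0 else np.degrees(np.arctan2(n[2],-n@a)))
print("sideways sensitivity",n@a,n@Rt[:,1])
if len(r)>1: print("grip mid",tri(*[(q[1],q[2]) for q in r]))
E
python3 ax.py
```

```text
[ 0.46823349 -0.41867104  0.23015998] [-3.14099350e+00 -1.53871658e-03  1.81781231e+00] [-0.17477261 -0.28073233 -1.74128184] 0.021978061360771003 11.981615871191025
scene [248 198  12  33 252] [ 1.3000e-01 -9.9000e-01  2.5419e+02  2.1591e+02]
top [345 234   7   7  25] [  0.79  -0.61 348.32 237.44]
tilt about tool y (top to -toolx), deg 6.180105003916273
sideways sensitivity 0.7857418054669318 0.612891871968625
grip mid [ 0.40762049 -0.52326985  0.3171386 ]
```

Call:
{"fn": "step_arm", "kwargs": {
  "motion": [
    [[0.4, 0, 0], 0],
    [[0.83, 0, 0], 0],
    [[0.83, 0, 0.5], 0],
    [[0.83, 0, 1.0], 0],
    [[0.83, 0, 1.18], 0],
    [[0.83, 0, 1.18], 0]
  ]
}}

```text
time: 12.98
tool_pos: [0.4561, -0.3706, 0.1599]
tool_rot: [-3.141, -0.001, 1.818]
contact_force: [-0.0, -0.1, -1.0]
opening: 0.0216
grip_force: 12.0
```

Call:
{"fn": "step_arm", "kwargs": {
  "motion": [
    [[-0.15, 0, 0], 0],
    [[-0.25, 0, 0], 0],
    [[-0.35, 0, 0], 0],
    [[-0.45, 0, 0], 0],
    [[-0.55, 0, 0], 0],
    [[-0.63, 0, 0], 0],
    [[-0.63, 0, 0], 0]
  ]
}}

```text
time: 13.85
tool_pos: [0.4655, -0.4076, 0.16]
tool_rot: [-3.141, -0.0, 1.818]
contact_force: [-0.2, 1.5, -2.1]
opening: 0.0218
grip_force: 12.0
```

```bash
python3 ax.py; python3 -c "
from h import *
S=Cam('scene');cv2.imwrite('pics/s4.png',cv2.resize(S.im[160:310,170:330],None,fx=3.5,fy=3.5,interpolation=2)[:,:,::-1])"
```

```text
[ 0.46548819 -0.40763186  0.15996744] [-3.14149351e+00 -1.77436509e-04  1.81754061e+00] [-0.16830444  1.4815278  -2.10119553] 0.021805026190866463 11.999614387750626
scene [240 221  15  24 130] [  0.46  -0.89 247.37 234.19]
top [292 222   2   4   6] [  0.32   0.95 292.5  223.5 ]
tilt about tool y (top to -toolx), deg 19.48797843309384
sideways sensitivity 0.8739382276031842 0.3751027134873543
grip mid [ 0.46704195 -0.38883941  0.10911004]
```

View pics/s4.png

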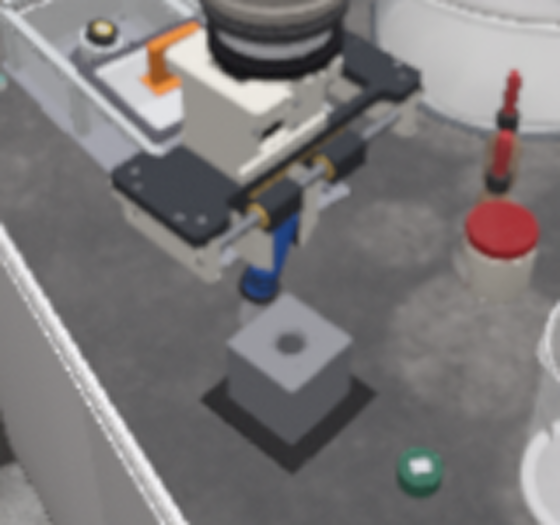

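Call:
{"fn": "step_arm", "kwargs": {
  "motion": [
    [[0.3, 0, 0], 0],
    [[0.4, 0.0, -0.7], 0],
    [[0.7, 0.1, -1.4], -0.1],
    [[1.3, 0.5, -2], -0.2],
    [[2.1, 1.0, -2], -0.3],
    [[2.9, 1.5, -2], -0.42],
    [[3.7, 2.0, -2], -0.54],
    [[4.5, 2.5, -2], -0.65],
    [[5.2, 2.85, -2], -0.766],
    [[5.4, 2.98, -2], -0.766]
  ]
}}

```text
time: 15.25
tool_pos: [0.5601, -0.047, 0.2808]
tool_rot: [3.141, 0.001, 2.587]
contact_force: [-0.1, -0.2, -1.4]
opening: 0.0217
grip_force: 12.0
```

Call:
{"fn": "step_arm", "kwargs": {
  "motion": [
    [[0, 0, 0.3], 0],
    [[0, 0, 0.7], 0],
    [[0, 0, 0.75], 0],
    [[0, 0, 0.75], 0]
  ]
}}

```text
time: 15.75
tool_pos: [0.56, -0.0501, 0.236]
tool_rot: [3.141, 0.001, 2.583]
contact_force: [-0.1, 0.7, -1.5]
opening: 0.0216
grip_force: 12.0
```

```bash
python3 ax.py; python3 -c "
from h import *
S=Cam('scene');cv2.imwrite('pics/s5.png',cv2.resize(S.im[85:205,130:290],None,fx=5,fy=5,interpolation=2)[:,:,::-1])"
```

```text
[ 0.55995975 -0.05011406  0.23596793] [3.14147524e+00 1.05262503e-03 2.58259798e+00] [-0.12850791  0.67632118 -1.49838804] 0.021608422673517876 11.999863386154175
scene [203 123  10  14  96] [  0.22  -0.98 207.74 129.32]
top none
tilt about tool y (top to -toolx), deg 15.086672506913448
sideways sensitivity 0.9650955480857516 -0.01943810964281069
```

View pics/s5.png

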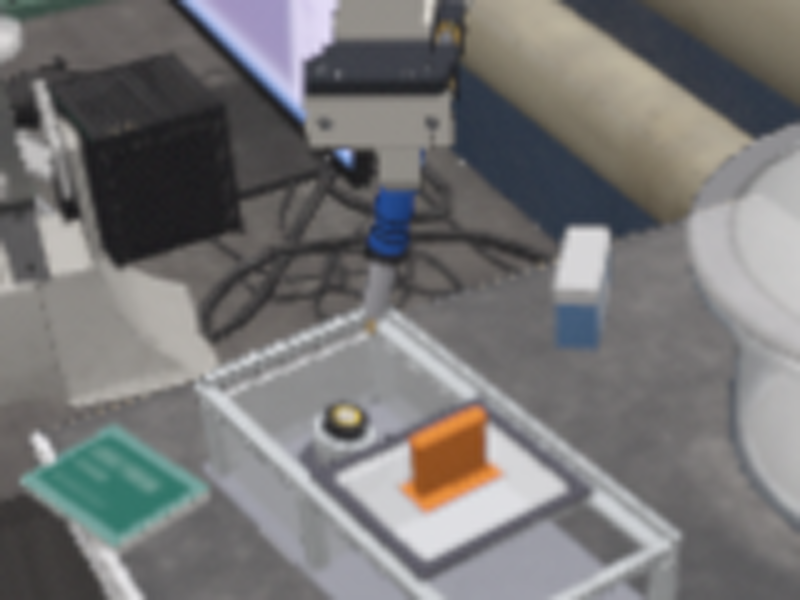

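```bash
cat > tip.py <<'E'
from h import *
n=np.array([.2588*np.cos(np.radians(-32)),.2588*np.sin(np.radians(-32)),.9659])
o=robot.observe();G=o["tool_pos"]+[0,0,.002];tip=G-.130*n;sp=np.array([.519,-.0247,.05])
print(o["time"],o["tool_pos"],o["tool_rot"][2],o["contact_force"],"tip",tip)
for c in(Cam("scene"),Cam("wrist")):
    print("tip px",c.proj(tip),"spot px",c.proj(sp),"nose end",c.proj(G-.116*n))
    u=c.proj((tip+sp)/2).astype(int)
    for ce,st,m in c.blobs((10,70,70),(35,255,255),(max(0,u[0]-60),max(u[1]-60,0),u[0]+60,u[1]+60),2)[:6]: print(" ",ce.round(1),st,c.plane(ce,.05).round(4), c.im[int(ce[1]),int(ce[0])])
E
python3 tip.py
```

```text
15.9 [ 0.56013903 -0.04984916  0.23639691] 2.5831830881765763 [ 0.00262021 -0.48593633 -1.87538221] tip [ 0.5316073  -0.03202055  0.11282991]
tip px [202.12942537 150.45973847] spot px [199.23226541 167.03785148] nose end [202.94258054 146.74645634]
  [219.3 176.5] [210 167  20  20 247] [ 0.5503 -0.1005  0.05  ] [144  80  32]
  [198.7 167.7] [196 166   7   4  14] [ 0.5161 -0.027   0.05  ] [205 196 169]
tip px [257.44916642 161.47945238] spot px [257.06467469 142.34801281] nose end [257.44652929 167.25523519]
  [257. 142.] [251 136  13  13  93] [ 0.5186 -0.0245  0.05  ] [217 220 229]
  [258.3 164.7] [258 164   2   2   3] [ 0.5426 -0.0377  0.05  ] [115 104  83]
```

Call:
{"fn": "step_arm", "kwargs": {
  "motion": [
    [[0, 0, 0], 0],
    [[0, 0, 0], 0],
    [[0.05, 0, 0.2], 0],
    [[0.1, 0, 0.45], 0],
    [[0.16, -0.01, 0.7], 0],
    [[0.2, -0.01, 0.85], 0],
    [[0.21, -0.01, 0.92], 0],
    [[0.21, -0.01, 0.92], 0],
    [[0.21, -0.01, 0.92], 0]
  ],
  "squeeze": 25
}}

```text
time: 17.12
tool_pos: [0.549, -0.0434, 0.1806]
tool_rot: [3.141, 0.001, 2.584]
contact_force: [-0.6, 0.4, -2.0]
opening: 0.0216
grip_force: 25.0
```

```bash
python3 tip.py; python3 - <<'E'
from h import *
W=Cam("wrist");np.set_printoptions(linewidth=250)
print(W.hsv[128:170:1,257].tolist())
for r in(140,146,150,155,160): print(r,[tuple(x) for x in W.im[r,244:272:1].tolist()])
E
```

```text
17.125 [ 0.54900244 -0.04335192  0.1805694 ] 2.5837961435850194 [-0.55051564  0.3810471  -2.0395752 ] tip [ 0.52047071 -0.02552332  0.0570024 ]
tip px [199.56335435 165.24488786] spot px [199.23226541 167.03785148] nose end [200.3245767  161.77067144]
  [219.3 176.5] [210 167  20  20 247] [ 0.5503 -0.1005  0.05  ] [145  80  33]
  [199.2 167.2] [196 164   7   6  18] [ 0.5185 -0.0252  0.05  ] [206 196 171]
  [216.3 109.2] [214 108   5   4  13] [0.7435 0.2885 0.05  ] [131 114  84]
  [216.  120.5] [216 120   1   2   2] [0.7002 0.2081 0.05  ] [78 69 53]
tip px [257.56608667 161.43833019] spot px [257.48628894 158.85160843] nose end [257.56456546 167.19816643]
  [257.2 158.3] [250 151  16  15 117] [ 0.5184 -0.0246  0.05  ] [215 218 225]
[[113, 25, 122], [113, 27, 121], [118, 25, 121], [113, 26, 120], [117, 24, 118], [117, 24, 119], [105, 20, 127], [90, 10, 147], [90, 13, 161], [100, 18, 212], [98, 9, 231], [97, 10, 232], [96, 11, 236], [100, 19, 204], [107, 21, 86], [105, 15, 68], [113, 13, 80], [128, 12, 87], [120, 8, 90], [120, 6, 87], [102, 15, 87], [110, 17, 89], [113, 23, 87], [23, 91
[... 1765 characters left out ...]
0, 225, 200), (215, 214, 211), (214, 216, 232), (209, 211, 227), (218, 217, 216), (233, 226, 191), (245, 237, 141), (252, 244, 91), (255, 241, 82), (176, 158, 87), (88, 86, 87), (79, 79, 86), (79, 82, 84), (81, 84, 86), (84, 85, 85), (79, 80, 83), (85, 87, 87)]
160 [(84, 84, 85), (79, 80, 82), (79, 79, 81), (78, 79, 83), (75, 76, 82), (86, 85, 86), (192, 171, 87), (255, 247, 81), (250, 242, 94), (230, 222, 194), (211, 214, 229), (212, 215, 226), (214, 218, 227), (215, 218, 225), (217, 220, 228), (211, 215, 223), (209, 214, 226), (214, 217, 233), (239, 232, 177), (251, 244, 97), (255, 253, 86), (147, 132, 84), (75, 76, 82), (78, 76, 83), (80, 82, 85), (80, 80, 84), (77, 77, 80), (81, 83, 84)]
```

```bash
python3 - <<'E'
from h import *
W=Cam("wrist");S=Cam("scene");T=Cam("top")
for r in(162,163,164,165,166,168,171,175): print(r," ".join("%d,%d"%(x[1],x[2]) for x in W.hsv[r,240:276:1].tolist()))
print("scene cols 192..208")
for r in range(152,170): print(r," ".join("%d/%d/%d"%tuple(x) for x in S.im[r,193:208].tolist()))
G=robot.observe()["tool_pos"]+[0,0,.002]
n=np.array([.2588*np.cos(np.radians(-32)),.2588*np.sin(np.radians(-32)),.9659])
for d in(.07,.085,.1,.116,.13): print(d,S.proj(G-d*n),W.proj(G-d*n))
E
```

```text
162 23,157 11,234 10,239 19,220 16,115 3,82 15,84 12,86 15,83 38,87 53,106 165,245 173,255 146,249 56,235 5,221 19,231 17,230 20,233 21,232 26,227 89,242 158,251 168,255 159,216 36,100 27,86 18,85 6,84 6,82 7,77 13,115 17,224 10,239 21,184 23,120
163 24,125 21,215 10,240 9,244 17,152 6,89 13,81 12,86 6,82 21,84 21,86 117,155 166,243 170,255 145,249 97,245 51,237 32,230 25,230 50,235 115,246 161,252 173,255 169,240 98,133 24,84 27,86 9,85 15,83 6,81 12,88 17,176 11,240 18,216 18,130 22,114
164 26,117 19,159 20,217 10,239 17,169 14,94 6,79 12,86 12,85 18,87 33,86 6,86 110,153 163,233 173,251 170,255 141,238 113,224 110,225 146,246 171,255 171,244 163,232 96,136 15,84 32,88 12,87 12,84 6,81 10,78 13,117 17,230 15,233 20,162 24,115 24,118
165 24,119 26,118 22,153 20,213 18,212 14,148 9,87 3,82 6,85 12,87 12,86 26,87 17,88 77,119 143,185 164,233 134,181 111,166 122,171 153,209 164,230 123,159 48,100 31,82 28,81 12,84 15,87 6,79 7,77 9,88 15,173 14,243 20,195 23,124 25,113 27,115
166 28,119 24,116 22,118 22,163 13,242 17,221 19,131 11,91 12,87 6,86 9,88 12,88 29,88 30,92 3,95 44,133 12,128
[... 3746 characters left out ...]
9/159/169 163/163/173 163/163/173 161/162/171
168 174/176/179 148/150/153 83/83/82 101/93/70 161/149/119 194/187/175 203/196/182 206/195/169 192/172/96 103/93/72 109/109/116 154/155/164 162/163/172 163/164/174 163/164/174
169 190/192/196 131/133/136 69/69/71 75/70/62 118/107/76 162/149/107 179/167/124 180/168/122 144/129/77 85/81/73 109/109/114 151/152/160 163/164/173 165/165/175 164/165/175
0.07 [202.83378173 150.04631801] [257.48340421 190.56457564]
0.085 [201.97087851 153.96780817] [257.49156487 181.97150087]
0.1 [201.12425187 157.82181554] [257.49884151 174.31869254]
0.116 [200.2386772  161.86001806] [257.5057797  167.03009264]
0.13 [199.47825264 165.333184  ] [257.51125442 161.28456922]
```

Call:
{"fn": "step_arm", "kwargs": {
  "motion": [
    [[0.04, 0, 0], 0],
    [[0.08, 0, 0], 0],
    [[0.08, 0, 0], 0],
    [[0.08, 0, 0], 0]
  ]
}}

```text
time: 17.92
tool_pos: [0.5446, -0.0407, 0.1802]
tool_rot: [3.142, 0.0, 2.584]
contact_force: [0.1, -0.7, -1.1]
opening: 0.0215
grip_force: 25.0
```

```bash
python3 - <<'E'
from h import *
W=Cam("wrist");S=Cam("scene");print(robot.observe()["contact_force"],robot.observe()["tool_pos"])
for r in range(148,170): print(r," ".join("%d,%d"%(x[1],x[2]) for x in W.hsv[r,248:268:1].tolist()))
print("scene cols 194..206")
for r in range(158,171): print(r," ".join("%d/%d/%d"%tuple(x) for x in S.im[r,194:206].tolist()))
E
```

```text
[-0.21324872 -0.20219139 -1.20269242] [ 0.54462756 -0.04074773  0.18013251]
148 11,236 20,220 19,197 20,138 17,90 20,77 22,70 21,72 19,67 30,68 11,67 19,66 23,67 20,77 18,84 18,98 19,157 18,199 19,225 11,233
149 21,215 20,137 17,88 18,71 26,68 11,67 15,70 11,72 20,75 20,75 14,74 24,74 17,74 21,72 27,67 20,65 23,77 20,101 21,157 19,224
150 18,138 13,77 8,63 18,71 10,73 19,80 16,82 16,82 6,83 18,85 15,85 15,84 13,81 13,77 16,80 14,72 15,69 23,67 22,81 18,157
151 22,80 20,65 20,75 16,80 22,83 12,86 14,92 17,90 16,93 6,89 14,91 17,88 12,88 17,88 15,86 18,83 20,78 21,72 19,67 19,79
152 25,71 10,74 22,82 12,86 17,91 12,88 6,89 17,88 12,88 14,92 12,87 14,88 14,91 15,86 14,91 20,88 12,88 9,83 10,74 19,67
153 16,78 12,86 14,89 14,92 14,89 14,89 14,88 11,89 14,92 14,88 12,87 20,89 15,87 18,85 14,90 6,84 17,90 11,90 21,87 13,78
154 15,86 20,90 11,90 9,88 11,92 12,87 17,88 6,88 17,89 15,87 25,90 12,87 15,87 14,88 17,88 15,83 14,88 15,87 9,86 18,86
155 12,86 14,91 14,92 11,90 9,88 18,87 25,91 27,86 34,89 34,89 35,88 34,90 32,88 20,88 15,87 12,85 15,84 9,84 12,86 14,88
156 14,90 20,90 14,88 17,89 
[... 3144 characters left out ...]
8 140/141/147
166 136/136/137 110/109/110 103/98/87 140/128/91 168/155/118 171/154/114 154/139/99 129/122/107 136/136/139 149/149/156 156/157/165 159/160/169
167 141/142/145 87/87/85 112/101/74 175/161/116 202/193/169 192/184/168 192/181/150 172/154/92 112/106/99 134/133/142 159/159/169 162/163/173
168 146/149/152 83/84/83 102/93/71 161/150/119 193/186/174 201/194/181 205/195/169 192/172/96 104/94/73 109/109/116 154/154/163 162/163/173
169 130/133/136 68/68/69 76/70/63 117/107/76 162/149/107 180/167/124 180/167/122 144/130/78 86/81/74 109/109/114 151/151/160 164/164/174
170 125/128/131 60/60/63 51/51/50 64/60/55 83/77/64 94/86/71 93/88/73 77/73/64 80/79/81 130/132/136 171/173/179 166/167/176
```

Call:
{"fn": "step_arm", "kwargs": {
  "motion": [
    [[0.01, 0, 0.04], 0],
    [[0.02, 0, 0.08], 0],
    [[0.02, 0, 0.08], 0],
    [[0.02, 0, 0.08], 0],
    [[0.02, 0, 0.08], 0]
  ]
}}

```text
time: 18.65
tool_pos: [0.5436, -0.0401, 0.1754]
tool_rot: [3.141, 0.0, 2.584]
contact_force: [0.3, -0.2, -1.3]
opening: 0.0215
grip_force: 25.0
```

Call:
{"fn": "step_arm", "kwargs": {
  "motion": [
    [[0.01, 0, 0.03], 0],
    [[0.01, 0, 0.03], 0],
    [[0.01, 0, 0.03], 0],
    [[0.01, 0, 0.03], 0]
  ]
}}

```text
time: 19.15
tool_pos: [0.5431, -0.0398, 0.1736]
tool_rot: [3.141, 0.0, 2.584]
contact_force: [1.2, 0.4, -0.6]
opening: 0.0216
grip_force: 25.0
```

Call:
{"fn": "step_arm", "kwargs": {
  "motion": [
    [[0.01, 0, 0.03], 0],
    [[0.01, 0, 0.03], 0],
    [[0.01, 0, 0.03], 0],
    [[0.01, 0, 0.03], 0]
  ]
}}

```text
time: 19.65
tool_pos: [0.5427, -0.0395, 0.1719]
tool_rot: [3.141, 0.0, 2.584]
contact_force: [2.0, -0.1, 1.4]
opening: 0.0214
grip_force: 25.0
```

Call:
{"fn": "step_arm", "kwargs": {
  "motion": [
    [[0.01, 0, 0.03], 0],
    [[0.01, 0, 0.03], 0],
    [[0.01, 0, 0.03], 0],
    [[0.01, 0, 0.03], 0]
  ]
}}

```text
time: 20.15
tool_pos: [0.5422, -0.0392, 0.17]
tool_rot: [3.141, 0.0, 2.584]
contact_force: [2.2, -0.4, 3.1]
opening: 0.0217
grip_force: 25.0
```

Call:
{"fn": "step_arm", "kwargs": {
  "motion": [
    [[0.01, 0, 0.03], 0],
    [[0.01, 0, 0.03], 0],
    [[0.01, 0, 0.03], 0],
    [[0.01, 0, 0.03], 0],
    [[0.01, 0, 0.03], 0],
    [[0.01, 0, 0.03], 0]
  ]
}}

```text
time: 20.9
tool_pos: [0.5416, -0.0388, 0.1682]
tool_rot: [3.141, 0.0, 2.584]
contact_force: [2.4, -0.6, 3.0]
opening: 0.0215
grip_force: 25.0
```

```bash
python3 ax.py|head -2; python3 - <<'E'
from h import *
f=[]
for i in range(6):
    W=Cam("wrist"); f.append(robot.observe()["contact_force"])
S=Cam("scene");print(np.mean(f,0),np.std(f,0),robot.observe()["time"])
for r in range(150,176): print(r," ".join("%d,%d"%(x[1],x[2]) for x in W.hsv[r,248:268:1].tolist()))
print("scene")
for r in range(160,171): print(r," ".join("%d/%d/%d"%tuple(x) for x in S.im[r,194:206].tolist()))
E
```

```text
[ 0.54161216 -0.03884077  0.16818338] [3.14141522e+00 2.84960949e-04 2.58377147e+00] [ 2.40158129 -0.64048735  2.99566741] 0.021546316775838764 25.000391900539398
scene [199 143   8  13  72] [ 2.0000e-01 -9.8000e-01  2.0214e+02  1.4900e+02]
[ 2.54774383 -1.17848177  3.40661677] [0.35624159 0.35788955 0.41435454] 21.35
150 10,233 11,233 12,233 10,233 11,234 10,235 10,235 10,237 10,238 15,226 16,226 11,236 10,237 11,235 10,234 10,233 11,234 9,232 9,232 10,234
151 11,234 11,234 11,234 10,236 16,228 20,214 18,202 21,198 21,196 20,164 19,161 18,194 17,197 19,201 16,226 17,225 10,235 9,233 10,232 10,232
152 11,236 10,237 19,217 17,196 20,163 18,127 18,99 18,86 19,81 10,73 21,74 15,83 18,84 16,98 17,153 19,161 21,197 19,223 10,234 10,232
153 17,228 18,199 17,134 20,88 17,74 22,69 23,68 11,67 15,67 15,67 15,67 8,67 12,64 12,64 17,75 17,73 21,99 17,152 18,208 11,235
154 21,161 24,106 18,71 20,63 15,69 18,71 11,71 20,76 17,75 17,75 3,74 7,75 17,73 14,72 15,70 15,68 19,67 20,78 17,123 19,197
155 19,82 8,64 15,68 14,72 21,73 19,81 13,81 9,83 12,84 12,87 12,82 18,86 10,80 13,80 13,77 17,76 18,72 
[... 3581 characters left out ...]
8 141/141/147
166 137/137/138 109/109/110 102/97/88 134/124/99 149/143/131 134/129/127 129/124/120 130/123/113 129/129/131 147/148/154 156/157/165 160/160/169
167 141/142/144 87/86/86 109/99/72 164/151/109 175/166/150 154/141/122 164/152/127 172/153/92 111/105/98 133/133/141 159/159/169 162/163/172
168 147/150/153 83/82/81 101/93/71 159/147/115 185/176/159 184/169/131 197/183/144 192/171/91 104/94/73 110/110/116 154/155/164 163/163/173
169 131/133/137 68/67/69 75/70/62 118/107/77 161/148/103 177/163/112 179/166/117 144/128/76 86/81/72 109/109/113 151/152/160 163/164/173
170 126/128/131 60/61/63 52/49/49 64/60/55 82/76/63 92/86/70 93/87/72 77/71/63 80/79/80 131/132/136 171/173/180 166/167/176
```

```bash
python3 ax.py|tail -2; python3 -c "
from h import *
S=Cam('scene');print([(b[0],b[1]) for b in S.blobs((5,150,120),(20,255,255))])
o=robot.observe();print(o['time'],o['contact_force'],o['tool_pos']);print(robot.hand_in())"
```

```text
tilt about tool y (top to -toolx), deg 14.230836145916193
sideways sensitivity 0.9692724965033483 -0.006204285355572395
[(array([219.27358491, 176.41981132]), array([211, 167,  18,  20, 212], dtype=int32))]
21.5 [ 2.29220677 -1.58250115  3.78561658] [ 0.54154244 -0.0388261   0.16810428]
the job is handed in; nothing more can be done
None
```

I opened the guard to its stop and set the probe on the ring, then handed the job in at 21.5 s. The interface returned no verdict. My last readings were a lean of about 14° against the 15° face, a tip within about 2 mm of the ring's centre, and roughly 5.5 N on the specimen (about half way in by the spring).

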